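Take the brush-block press apart, top part first

ROBOT

A 6-joint arm with a two-finger parallel gripper is mounted at the origin on the work surface. World frame = base frame: x ahead of the robot, y to its left, z up, the work surface at z = 0. Lengths are in m, angles in rad, forces in N, time in s.
With the tool pointing down it reaches from about 0.425 to 0.95 m from the base axis. Payload 3.5 kg.
Tool frame: the origin (TCP) lies at the very end of the fingers, on their centre line; the grasp point (between the pads) lies 19 mm behind it; x points along the fingers, z is the direction in which the jaws open and shut, and the axes are right-handed (so a half turn about x gives the same grasp; the last joint's range is limited). The gripper opens to 85 mm and grips with 20 to 120 N. Pads are 22 mm wide; open, the fingers measure 114 mm over their backs; the gripper's body (76 mm by 85 mm) begins 54 mm behind the grasp point. The pads swing forward as they close: fully open they stand 13 mm farther back than shut.
Start: joints at [-1.414, 0.286, 1.577, -0, 1.279, -0.15], TCP at [0.204, -0.643, 0.231] pointing down, gripper open.
Joint ranges: [-2.77, 2.77], [-0.9, 2.22], [0.21, 2.48], [-1.53, 4.67], [0.24, 2.81], [-2.84, 2.84]. Speed limits (rad/s): [2.79, 2.79, 3.14, 3.14, 3.14, 3.14].

INTERFACE

Orientations are given as a unit quaternion [x, y, z, w].
In Python, from plant import ctrl, cams gives the robot as it stands.
- The arm moves only by the tool play_rows, never from a script. Its argument "rows" is a list of rows, each a list of 3 entries, a list of its own where there are three numbers: the opening in per cent of the stroke, from 0 (shut) to 100 (fully open), then the shift along the tool's x, y, z in units of 0.3 m (1.0 is 0.3 m), then the turn, a rotation vector about the tool's x, y, z in units of pi/2 rad (1.0 is pi/2 rad). A call has 1 to 10 rows; each row is the pose to reach, as a shift and turn from the pose commanded when the call began, along the tool's axes at that moment; what a row does not reach only later rows make up. A row lasts 1/12 s, in which the tool goes at most 41.7 mm and 7.16 degrees, less where a joint would pass 70% of its speed; a pose out of reach is approached as far as the arm can. A call with a number of a shift or a turn outside -1 to 1 is refused whole. A call with a gripper value outside its range is refused whole. The fingers move at their own pace and stop on an object; "force" is the grip in N (left out, the last holds). Time passes only in rows, so rows that repeat a pose let the fingers close. It gives the time, the measured TCP pose, the force and the opening at its end, in the units of the state.
- ctrl.get_state(): the state, without advancing time (a new reading comes with each control period).
- cams.read_camera(name): name is "scene" or "top"; returns a dict with "color" (420x560x3 uint8, red, green, blue), "fx", "fy", "cx", "cy" (pixels), "k1" (the pictures are not rectified: a ray, as slopes to the right and down, at radius r is drawn at 1 + k1 r^2 times it, then the intrinsics apply), "view" (4x4, takes a point from world to camera coordinates). Camera axes: x right, y down, z forward; pixel columns grow to the right and rows downward; lengths in m; the calibration is good to about 2 mm. A picture is of the moment at which its call begins. There is no depth.
- ctrl.sign_off(): hands the job in, once; it reports no verdict.
The state is a dict: "time": time; "qpos": joint angles; "dq": joint speeds; "joint_efforts": joint torques, N m; "eef_pos": TCP position; "tcp_rot": TCP orientation; "contact_force": force on the tool from outside, world axes, zero at the start; "wrist_torque": the same for the moment, N m; "opening": opening from 0.0 (shut) to 1.0 (fully open).
Only numpy, scipy, OpenCV 4.12 (cv2) and the standard library are available. Lean on these libraries where they do the work, as an engineer would, in place of code of your own. Each camera call takes 0.05 s, during which the arm holds its last target. There are 200 camera calls.

TASK

Take the record-brush press apart from the top down: lift off the chrome weight and set it gently upright, wholly on the cork coaster, then slide the wooden press board along the channel to the end of the long shelf, and after that slide the black block that the spring brings up along the other way to the end of the short shelf. The slid parts end lying flat on their shelves, well clear of the well, and are not picked up. Leave the second black block in the well, and the brush, bottle and pick where they are.

Things in the scene. Friction and masses are not known exactly. Their poses are not given: they have to be found in the camera images.
- press: Fixed beech press, 128 mm (x) by 321 mm (y) by 83 mm high, yaw within 0.3 rad. Origin on the table under the centre of its well. A channel 112 mm wide runs along its y axis, its floor 69 mm above the table: well in the middle, long shelf to +y (left seen from the robot), short shelf to -y. Guides 8 mm thick stand 8 mm above the shelves along both sides; end stops 14 mm.
- well (a point): Centre of the well at shelf height (69 mm above the table), axes as press. The opening reaches 56 mm either way in x (channel width) and 42 mm either way in y.
- long_shelf_end (a point): Inner face of the long shelf's end stop, mid-width, at shelf height, 170 mm from the well's centre (+y). A part home against it has its centre 130 mm from the well's centre.
- short_shelf_end (a point): Inner face of the short shelf's end stop, mid-width, at shelf height, 135 mm from the well's centre (-y). A part home against it has its centre 95 mm from the well's centre.
- lift (a joint): Height of the well's sprung floor, m: 0 with the weight on (board sunk in the well); 0.019 weight off (board's underside 2 mm above the shelves: it can be slid); 0.035 board off too (same for the upper block); 0.043 upper stop, upper block off too. Rises by itself; soft (98 N/m, 1.6 N a layer); a part over the well's edge or a finger in the way holds it down.
- weight: Chrome record weight, 0.5 to 0.75 kg, upright: base 64 mm diameter, 24 mm high, cone to 28 mm, above it a plain neck 36 mm in diameter up to 68 mm, to be gripped from above. Origin at the centre of its underside. It stands at first on the press board, between low ridges, its underside 68 mm above the table.
- board: Press board of pale wood with a thin steel sole, 108 mm (x) by 80 mm (y) by 16 mm thick, 0.16 kg, with four ridges 5 mm high on top round the place of the weight. Origin at the centre of its underside. At first it lies sunk in the well (2 mm play all round), its top just below the shelves.
- top_block: Upper black plastic brush block, plain slab 108 mm (x) by 80 mm (y) by 16 mm thick, 0.16 kg, under the board and hidden until the board is off. Origin at the centre of its underside.
- low_block: Lower black brush block, same as the upper one, under it. Stays in the well; it ends about 10 mm above the shelves, held by the well's walls.
- coaster: Fixed round cork coaster, 110 mm diameter, 6 mm thick, on the table left or right of the press. Origin at the centre of its underside.
- brush: Orange plastic record brush, 130 x 50 x 47 mm, on the side of the press away from the coaster. Leave alone. Origin at the centre of its underside.
- bottle: Squat amber bottle, 60 mm diameter, 90 mm high, beyond the press. Leave alone. Origin at the centre of its underside.
- pick: Steel pick, 130 mm long, 12 mm thick, lying on the table on the robot's side of the press. Leave alone. Origin at its middle, on the table.
Things that resemble listed ones, but are neither listed nor needed, are in the scene too. There is more than one size of the board; the job needs the smallest.

How it is judged:
On the way, in this order (a step that is already met when the one before it is completed fails the run):
1. the weight stands released on the coaster, board still over the well (horizontal distance between weight and coaster below 0.023 m and z of weight in the frame of coaster between 0.002 and 0.01 m and angle between weight's own z axis and vertical below 0.1 rad and linear speed of weight below 0.02 m/s and contact force between weight and the fingers below 0.05 N and y of board in the frame of well between -0.02 and 0.02 m), for 0.2 s.
2. the board lies flat on the long shelf, clear of the well, upper block still in the well (y of board in the frame of well between 0.11 and 0.136 m and z of board in the frame of well between -0.004 and 0.004 m and angle between board's own z axis and vertical below 0.05 rad and linear speed of board below 0.02 m/s and y of top_block in the frame of well between -0.02 and 0.02 m), for 0.2 s.
3. the upper block lies flat on the short shelf, clear of the well (y of top_block in the frame of well between -0.101 and -0.084 m and z of top_block in the frame of well between -0.004 and 0.004 m and angle between top_block's own z axis and vertical below 0.05 rad and linear speed of top_block below 0.02 m/s), for 0.2 s.
At the end, for the whole second after the job is handed in: Weight upright, released, within 23 mm of the coaster centre; board flat on the long shelf, 110 to 136 mm from the well centre; upper block flat on the short shelf, 84 to 101 mm from it; lower block in the well within 6 mm, lift above 38 mm; all at rest (all of step 3 and horizontal distance between weight and coaster below 0.023 m and z of weight in the frame of coaster between 0.002 and 0.01 m and angle between weight's own z axis and vertical below 0.1 rad and linear speed of each of weight, board, low_block below 0.02 m/s and contact force between weight and the fingers below 0.05 N and y of board in the frame of well between 0.11 and 0.136 m and z of board in the frame of well between -0.004 and 0.004 m and angle between board's own z axis and vertical below 0.05 rad and y of low_block in the frame of well between -0.006 and 0.006 m and x of low_block in the frame of well between -0.006 and 0.006 m and value of joint lift above 0.038 m); the robot touches nothing.
It fails at once if the brush, the bottle or the pick is pushed more than 30 mm from its place (distance of any of brush, bottle, pick from where it was at the start of the episode above 0.03 m).
It fails at once if the board or a block is lifted more than 40 mm above the shelves instead of slid (z of any of board, top_block, low_block in the frame of well above 0.04 m).
It fails at once if the weight tips over by more than about 40 degrees (angle between weight's own z axis and vertical above 0.7 rad).
It fails at once if the weight is banged down on the coaster (more than 80 N) (contact force between weight and coaster above 80 N).
It also fails if it takes over 62 s, if anything falls off the work surface, if the arm or the gripper's body presses on something with over 40 N, if the wrist force passes 120 N, or if a joint passes its speed limit or range.

## Working session

There is one attempt and no reset: what is moved stays moved. The work goes in short steps, Python scripts to look and compute and a tool call to move; the robot and the scene stay as the last step left them, time stands still between calls to the robot, and variables do not carry over. Pictures are saved under pics/ and viewed, about 8 in all and at most 12, crops included, and the job is handed in when it is done.

Besides the shell and the picture viewer there is one more tool, called after "Emit:" by a JSON object that holds its "op" and its "data", one argument or row to a line. play_rows: Moves the arm, as the interface text tells. Shifts and turns lie within -1 to 1; 1 stands for 0.3 m of shift or pi/2 rad of turn. Its arguments: {"type":"object","properties":{"rows":{"type":"array"},"force":{"type":"number"}},"required":["rows"]}

```bash
ls; mkdir -p pics
cat > h.py <<'E'
import numpy as np, cv2
from plant import ctrl, cams
def snap(n,f=None,crop=None,scale=1):
    c=cams.read_camera(n); im=c["color"][:,:,::-1]
    if crop: a,b,d,e=crop; im=im[b:e,a:d]
    if f: cv2.imwrite("pics/"+f,cv2.resize(im,None,fx=scale,fy=scale,interpolation=cv2.INTER_CUBIC))
    return c
def ray(c,u,v):
    K=np.array([[c["fx"],0,c["cx"]],[0,c["fy"],c["cy"]],[0,0,1]])
    p=cv2.undistortPoints(np.array([[[u,v]]],float),K,np.array([c["k1"],0,0,0.]))[0,0]
    V=np.array(c["view"]); R=V[:3,:3]
    return -R.T@V[:3,3], R.T@np.array([p[0],p[1],1])
def at(c,u,v,z):
    o,d=ray(c,u,v); return o+d*(z-o[2])/d[2]
def proj(c,P):
    V=np.array(c["view"]); K=np.array([[c["fx"],0,c["cx"]],[0,c["fy"],c["cy"]],[0,0,1]])
    return cv2.projectPoints(np.array(P,float).reshape(-1,1,3),cv2.Rodrigues(V[:3,:3])[0],V[:3,3],K,np.array([c["k1"],0,0,0.]))[0][:,0]
E
python3 - <<'E'
from h import *
a=snap("top","t1.png",scale=1.4); b=snap("scene","s1.png",scale=1.4)
for c in(a,b): print(c["fx"],c["k1"],np.round(c["view"],3).tolist(), np.round(ray(c,280,210)[0],3))
print(ctrl.get_state())
E
```

```text
pics
484.7097726698138 -0.04790154571785726 [[-0.013, -1.0, -0.002, 0.018], [-0.981, 0.013, -0.192, 0.524], [0.192, -0.001, -0.981, 0.947], [0.0, 0.0, 0.0, 1.0]] [0.333 0.011 1.03 ]
510.0421646534658 -0.06618140423359085 [[-0.864, 0.504, 0.013, 0.445], [0.367, 0.646, -0.669, -0.158], [-0.346, -0.573, -0.743, 1.236], [0.0, 0.0, 0.0, 1.0]] [0.87  0.586 0.807]
{'time': 0.1, 'qpos': array([-1.41400142e+00,  2.87097453e-01,  1.57803468e+00,  6.36855025e-06,
        1.27861065e+00, -1.50007743e-01]), 'dq': array([ 8.21391870e-04, -9.84932444e-04, -3.42267131e-03, -1.70288043e-03,
       -2.01955624e-03, -9.58516530e-05]), 'joint_efforts': array([ 7.54493958e-04, -4.07296228e+01, -2.93699867e+01, -1.25433612e-04,
        3.42006773e-03, -5.09645020e-06]), 'eef_pos': array([ 0.20378854, -0.64287567,  0.23006971]), 'tcp_rot': array([ 0.41826586,  0.57106585, -0.41719139,  0.56999018]), 'contact_force': array([ 0.49820146, -0.62730553,  0.65362114]), 'wrist_torque': array([-0.00364675, -0.03434107, -0.01904408]), 'opening': 0.9983532992261397}
```

View pics/t1.png

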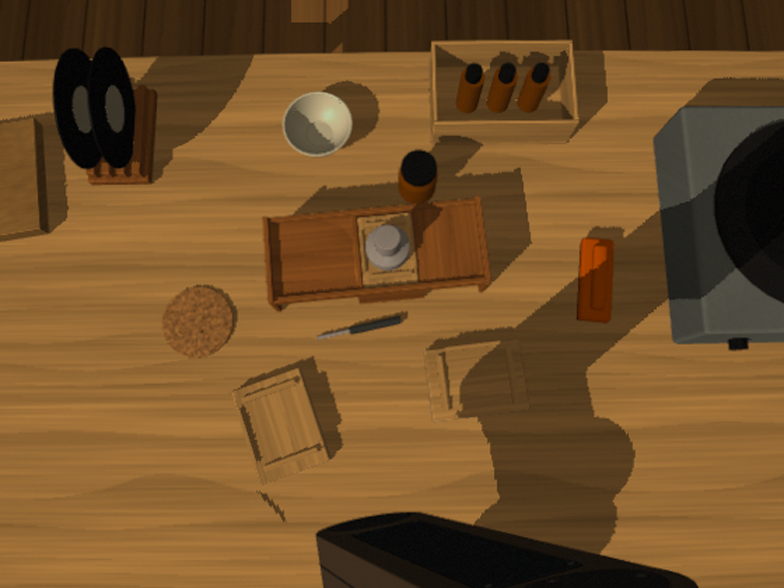

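View pics/s1.png

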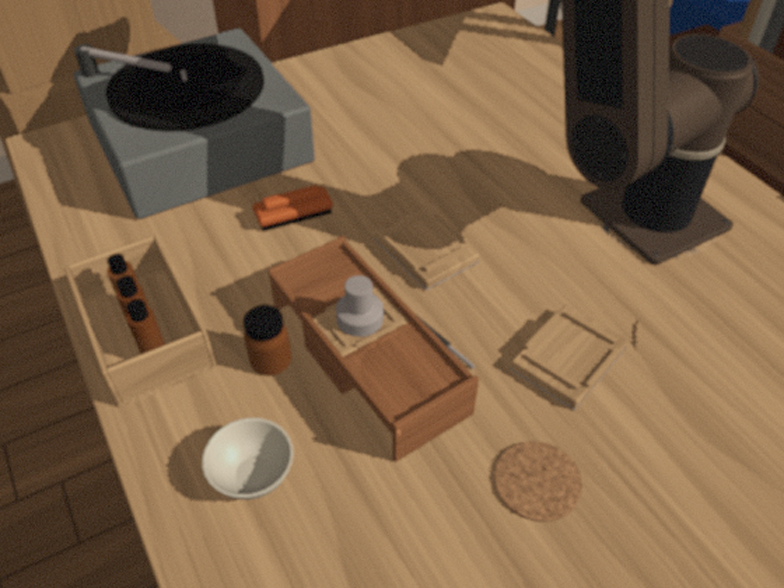

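The top view shows three boards, at t1 pixels (388,248) in the press under the weight, (280,425) loose and (477,380) loose. The one in the well is the one the job needs. The weight's neck is at (387,238) and there is one coaster, at (198,321). The bottle cap is at (418,165), the brush at (596,280) and the pick at (365,327). I'll check the press in a close crop.

Run:
```python
from h import *
c=snap("top","t2.png",crop=(110,130,370,260),scale=3)
for n,u,v,z in [("neck",387,238,.136),("base",388,248,.09),("coaster",198,321,.006),("bottle",418,165,.09)]:
    print(n,np.round(at(c,u/1.4,v/1.4,z),4))
im=c["color"].astype(int)
```

```text
neck [0.5848 0.0126 0.136 ]
base [0.583  0.0115 0.09  ]
coaster [0.4941 0.3041 0.006 ]
bottle [ 0.7083 -0.0342  0.09  ]
```

View pics/t2.png

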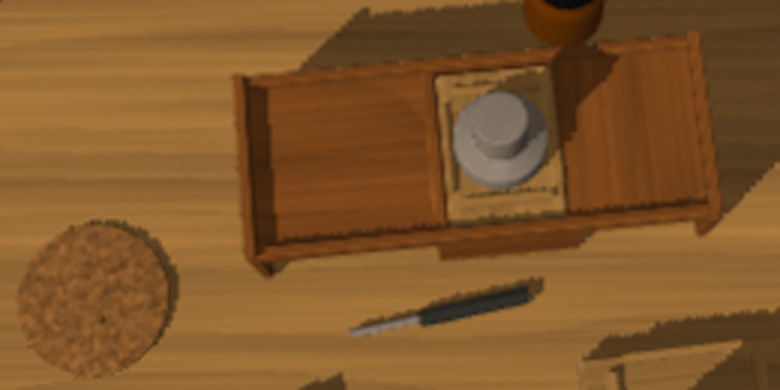

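The crop confirms the choice: the weight stands on the board in the well, at crop (500,140). The end-stop corners are at about (234,77), (246,257), (697,33) and (717,220). Next I'll fit the press pose.

```bash
cat > fit.py <<'E'
from h import *
from scipy.optimize import least_squares
M=np.array([[.064,.178,.083],[-.064,.178,.083],[.064,-.143,.083],[-.064,-.143,.083],[.054,.04,.067],[.054,-.04,.067],[-.054,-.04,.067],[-.054,.04,.067]])
U=np.array([[234,77],[246,257],[697,33],[717,220],[434,73],[551,66],[566,213],[447,222]])/3+[110,130]
c=cams.read_camera("top")
def W(p,M=M):
    s,k=np.sin(p[2]),np.cos(p[2]); M=np.atleast_2d(M); return np.c_[p[0]+k*M[:,0]-s*M[:,1],p[1]+s*M[:,0]+k*M[:,1],M[:,2]]
r=least_squares(lambda p:(proj(c,W(p))-U).ravel(),[.58,.01,.05])
print(r.x,np.round(r.fun,1))
S=ctrl.get_state()
from scipy.spatial.transform import Rotation as R
print(np.round(R.from_quat(S["tcp_rot"]).as_matrix(),3))
E
python3 fit.py
```

```text
[0.58597635 0.01268223 0.07572621] [-1.  -1.7 -1.7 -0.3  0.9 -0.5  1.6 -2.   0.4  0.8 -0.2 -0.2 -0.1  1.6
  0.3  2. ]
[[-0.     0.953  0.302]
 [ 0.001  0.302 -0.953]
 [-1.     0.    -0.001]]
```

Press pose: x 0.586, y 0.0127, yaw 0.076. That agrees with the weight, measured at (0.585, 0.0126). First I swing over to it, turning the jaws along the press x axis.

```bash
cat > go.py <<'E'
# usage: go.py x y z [yaw of tool z] -> shift & turn in tool units from the present pose
import sys; from h import *
from scipy.spatial.transform import Rotation as R
a=[float(v) for v in sys.argv[1:]]; S=ctrl.get_state(); r=R.from_quat(S["tcp_rot"])
w=a[3] if len(a)>3 else 0.076
z=np.array([np.cos(w),np.sin(w),0]); x=np.array([0,0,-1.]); T=R.from_matrix(np.c_[x,np.cross(z,x),z])
print("shift",np.round(r.inv().apply(np.array(a[:3])-S["eef_pos"])/.3,3),"turn",np.round((r.inv()*T).as_rotvec()/(np.pi/2),3),"t",round(S["time"],2),"pos",S["eef_pos"].round(4),"F",S["contact_force"].round(1),"q6",S["qpos"][5].round(2),"open",round(S["opening"],3))
E
python3 go.py .585 .0126 .2
```

```text
shift [ 0.104  1.871 -1.7  ] turn [-0.853 -0.001 -0.001] t 0.2 pos [ 0.2038 -0.6431  0.2305] F [ 0.  -0.4 -0.3] q6 -0.15 open 1.001
```

Emit:
{"op": "play_rows", "data": {
  "rows": [
    [100,[0,0.9,-0.82],[-0.85,0,0]],
    [100,[0,0.9,-0.82],[-0.85,0,0]],
    [100,[0,0.9,-0.82],[-0.85,0,0]],
    [100,[0,0.9,-0.82],[-0.85,0,0]],
    [100,[0,0.9,-0.82],[-0.85,0,0]],
    [100,[0,0.9,-0.82],[-0.85,0,0]],
    [100,[0,0.9,-0.82],[-0.85,0,0]],
    [100,[0,0.9,-0.82],[-0.85,0,0]],
    [100,[0,0.9,-0.82],[-0.85,0,0]],
    [100,[0,0.9,-0.82],[-0.85,0,0]]
  ],
  "force": 40
}}

```text
time: 1.03
eef_pos: [0.389, -0.3226, 0.2311]
tcp_rot: [0.002, 0.707, -0.0, 0.707]
contact_force: [0.2, 0.0, -0.2]
opening: 0.999
```

```bash
python3 go.py .585 .0126 .17
```

```text
shift [0.207 1.118 0.651] turn [-0.05   0.001 -0.001] t 1.03 pos [ 0.389  -0.3226  0.2311] F [ 0.2  0.  -0.2] q6 -0.89 open 0.999
```

Emit:
{"op": "play_rows", "data": {
  "rows": [
    [100,[0,1.0,0.58],[-0.05,0,0]],
    [100,[0,1.0,0.58],[-0.05,0,0]],
    [100,[0,1.0,0.58],[-0.05,0,0]],
    [100,[0,1.0,0.58],[-0.05,0,0]],
    [100,[0,1.0,0.58],[-0.05,0,0]],
    [100,[0,1.0,0.58],[-0.05,0,0]],
    [100,[0,1.0,0.58],[-0.05,0,0]],
    [100,[0,1.0,0.58],[-0.05,0,0]],
    [100,[0,1.0,0.58],[-0.05,0,0]],
    [100,[0,1.0,0.58],[-0.05,0,0]]
  ]
}}

```text
time: 1.87
eef_pos: [0.5661, -0.027, 0.2311]
tcp_rot: [-0.024, 0.707, 0.025, 0.707]
contact_force: [0.2, -0.3, -0.7]
opening: 1.001
```

```bash
python3 go.py .585 .0126 .102
```

```text
shift [0.43  0.127 0.072] turn [-0.004 -0.    -0.   ] t 1.87 pos [ 0.5661 -0.027   0.2311] F [ 0.2 -0.3 -0.7] q6 -0.3 open 1.001
```

Emit:
{"op": "play_rows", "data": {
  "rows": [
    [100,[0.06,0.127,0.072],[0,0,0]],
    [100,[0.15,0.127,0.072],[0,0,0]],
    [100,[0.25,0.127,0.072],[0,0,0]],
    [100,[0.35,0.127,0.072],[0,0,0]],
    [100,[0.43,0.127,0.072],[0,0,0]],
    [100,[0.43,0.127,0.072],[0,0,0]],
    [30,[0.43,0.127,0.072],[0,0,0]],
    [30,[0.43,0.127,0.072],[0,0,0]],
    [30,[0.43,0.127,0.072],[0,0,0]],
    [30,[0.43,0.127,0.072],[0,0,0]]
  ],
  "force": 40
}}

```text
time: 2.7
eef_pos: [0.5863, 0.009, 0.1051]
tcp_rot: [-0.023, 0.705, 0.022, 0.709]
contact_force: [4.7, -0.2, 4.5]
opening: 0.454
```

Emit:
{"op": "play_rows", "data": {
  "rows": [
    [20,[0,0,0],[0,0,0]],
    [20,[0,0,0],[0,0,0]],
    [20,[0,0,0],[0,0,0]],
    [20,[0,0,0],[0,0,0]],
    [20,[0,0,0],[0,0,0]]
  ],
  "force": 60
}}

```text
time: 3.12
eef_pos: [0.5872, 0.009, 0.1057]
tcp_rot: [-0.023, 0.704, 0.022, 0.709]
contact_force: [3.5, -0.2, 7.3]
opening: 0.405
```

```bash
python3 go.py .585 .0126 .102; python3 -c "
from h import *
snap('scene','s2.png',crop=(150,120,430,330),scale=2.5)"
```

```text
shift [ 0.012  0.012 -0.007] turn [-0.007  0.005  0.001] t 3.12 pos [0.5872 0.009  0.1057] F [ 3.5 -0.2  7.3] q6 -0.22 open 0.405
```

View pics/s2.png

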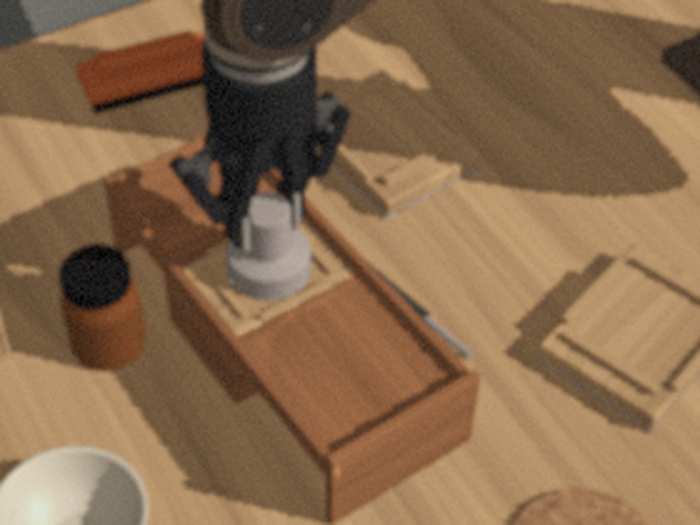

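The fingers have the neck at opening 0.405, about 34 mm, which fits the 36 mm neck. Now I lift.

Emit:
{"op": "play_rows", "data": {
  "rows": [
    [20,[-0.02,0,0],[0,0,0]],
    [20,[-0.05,0,0],[0,0,0]],
    [20,[-0.1,0,0],[0,0,0]],
    [20,[-0.16,0,0],[0,0,0]],
    [20,[-0.22,0,0],[0,0,0]],
    [20,[-0.27,0,0],[0,0,0]],
    [20,[-0.3,0,0],[0,0,0]],
    [20,[-0.3,0,0],[0,0,0]]
  ]
}}

```text
time: 3.83
eef_pos: [0.5843, 0.0096, 0.1937]
tcp_rot: [-0.023, 0.706, 0.023, 0.707]
contact_force: [0.1, -0.2, -5.4]
opening: 0.409
```

```bash
python3 go.py .494 .301 .192; python3 -c "
from h import *
snap('scene','s3.png',crop=(150,120,430,330),scale=2.5)"
```

```text
shift [ 0.005  0.989 -0.237] turn [-0.007  0.001  0.   ] t 3.83 pos [0.5843 0.0096 0.1937] F [ 0.1 -0.2 -5.4] q6 -0.22 open 0.409
```

View pics/s3.png

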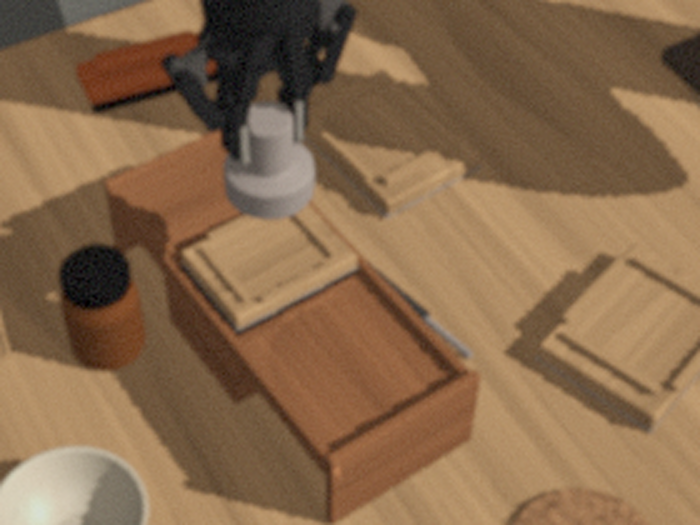

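The weight is up, upright and carried at 5.4 N, and the board has risen. Now over to the coaster.

Emit:
{"op": "play_rows", "data": {
  "rows": [
    [20,[0,0.04,-0.01],[0,0,0]],
    [20,[0,0.13,-0.03],[0,0,0]],
    [20,[0,0.25,-0.06],[0,0,0]],
    [20,[0,0.38,-0.09],[0,0,0]],
    [20,[0,0.51,-0.12],[0,0,0]],
    [20,[0,0.64,-0.15],[0,0,0]],
    [20,[0,0.77,-0.18],[0,0,0]],
    [20,[0,0.88,-0.21],[0,0,0]],
    [20,[0,0.96,-0.23],[0,0,0]],
    [20,[0,0.99,-0.235],[0,0,0]]
  ]
}}

```text
time: 4.72
eef_pos: [0.4911, 0.3047, 0.19]
tcp_rot: [-0.024, 0.709, 0.024, 0.705]
contact_force: [0.0, -0.2, -5.8]
opening: 0.404
```

Emit:
{"op": "play_rows", "data": {
  "rows": [
    [20,[0.05,0,0],[0,0,0]],
    [20,[0.13,0,0],[0,0,0]],
    [20,[0.21,0,0],[0,0,0]],
    [20,[0.29,0,0],[0,0,0]],
    [20,[0.36,0,0],[0,0,0]],
    [20,[0.4,0,0],[0,0,0]],
    [20,[0.42,0,0],[0,0,0]],
    [20,[0.42,0,0],[0,0,0]]
  ]
}}

```text
time: 5.38
eef_pos: [0.4933, 0.3007, 0.0641]
tcp_rot: [-0.023, 0.708, 0.022, 0.705]
contact_force: [0.2, 0.0, -5.5]
opening: 0.407
```

```bash
python3 go.py .494 .301 .043
python3 - <<'E'
from h import *
c=snap("top","t3.png",crop=(90,160,250,280),scale=4)
c=snap("scene","s4.png",crop=(290,200,490,400),scale=3)
E
```

```text
shift [0.07  0.001 0.003] turn [-0.007 -0.003  0.001] t 5.38 pos [0.4933 0.3007 0.0641] F [ 0.2  0.  -5.5] q6 0.31 open 0.407
```

View pics/s4.png

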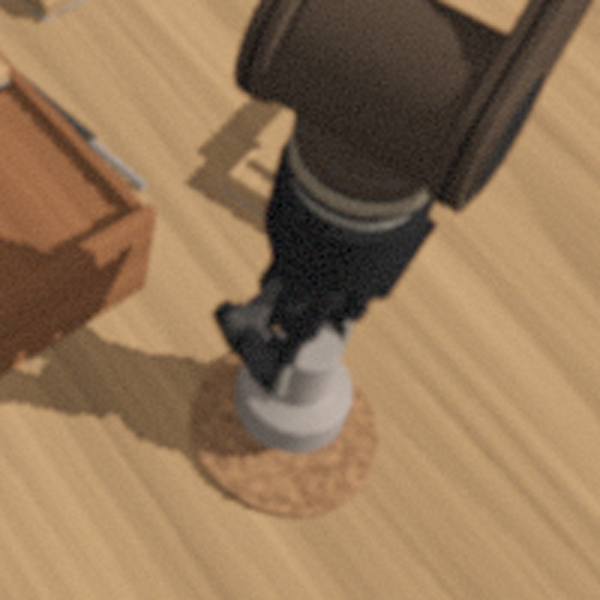

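The weight hangs upright about 2 cm above the coaster, centre on target. I lower it slowly.

Emit:
{"op": "play_rows", "data": {
  "rows": [
    [20,[0.02,0,0],[0,0,0]],
    [20,[0.035,0,0],[0,0,0]],
    [20,[0.047,0,0],[0,0,0]],
    [20,[0.053,0,0],[0,0,0]],
    [20,[0.057,0,0],[0,0,0]],
    [20,[0.06,0,0],[0,0,0]],
    [20,[0.063,0,0],[0,0,0]],
    [20,[0.063,0,0],[0,0,0]]
  ]
}}

```text
time: 6.15
eef_pos: [0.4947, 0.3014, 0.0473]
tcp_rot: [-0.023, 0.707, 0.023, 0.707]
contact_force: [-0.1, 0.6, -5.9]
opening: 0.404
```

Emit:
{"op": "play_rows", "data": {
  "rows": [
    [20,[0.003,0,0],[0,0,0]],
    [20,[0.006,0,0],[0,0,0]],
    [20,[0.008,0,0],[0,0,0]],
    [20,[0.01,0,0],[0,0,0]],
    [20,[0.01,0,0],[0,0,0]]
  ]
}}

```text
time: 6.57
eef_pos: [0.4946, 0.3014, 0.0443]
tcp_rot: [-0.023, 0.707, 0.023, 0.707]
contact_force: [-0.4, 0.1, -5.6]
opening: 0.408
```

Emit:
{"op": "play_rows", "data": {
  "rows": [
    [20,[0.003,0,0],[0,0,0]],
    [20,[0.006,0,0],[0,0,0]],
    [20,[0.009,0,0],[0,0,0]],
    [20,[0.009,0,0],[0,0,0]]
  ]
}}

```text
time: 6.9
eef_pos: [0.4949, 0.3015, 0.0437]
tcp_rot: [-0.023, 0.707, 0.023, 0.706]
contact_force: [-4.5, -2.8, 6.0]
opening: 0.404
```

It has contact: the force went from -5.6 to +6 N. I release, then rise.

Emit:
{"op": "play_rows", "data": {
  "rows": [
    [45,[-0.002,0,0],[0,0,0]],
    [50,[-0.003,0,0],[0,0,0]],
    [60,[-0.003,0,0],[0,0,0]],
    [80,[-0.003,0,0],[0,0,0]],
    [100,[-0.003,0,0],[0,0,0]],
    [100,[-0.003,0,0],[0,0,0]],
    [100,[-0.003,0,0],[0,0,0]],
    [100,[-0.003,0,0],[0,0,0]]
  ]
}}

```text
time: 7.57
eef_pos: [0.4947, 0.3014, 0.0425]
tcp_rot: [-0.023, 0.707, 0.023, 0.707]
contact_force: [-0.4, -0.4, 0.1]
opening: 1.002
```

Emit:
{"op": "play_rows", "data": {
  "rows": [
    [100,[-0.05,0,0],[0,0,0]],
    [100,[-0.15,0,0],[0,0,0]],
    [100,[-0.27,0,0],[0,0,0]],
    [100,[-0.39,0,0],[0,0,0]],
    [100,[-0.5,0,0],[0,0,0]],
    [100,[-0.5,0,0],[0,0,0]],
    [100,[-0.5,0,0],[0,0,0]]
  ]
}}

```text
time: 8.15
eef_pos: [0.4964, 0.302, 0.196]
tcp_rot: [-0.022, 0.705, 0.024, 0.709]
contact_force: [0.0, 0.8, 0.7]
opening: 1.008
```

```bash
python3 - <<'E'
import sys,subprocess
from h import *
P=[.586,.0127,.0757]; s,k=np.sin(P[2]),np.cos(P[2])
y=-.075; print("target",P[0]-s*y,P[1]+k*y)
E
python3 go.py .5917 -.0621 .194; python3 -c "
from h import *
snap('top','t4.png',crop=(90,120,370,300),scale=2.8)"
```

```text
target 0.5916720790772978 -0.062085209225761204
shift [ 0.006 -1.232  0.239] turn [-0.007  0.004 -0.001] t 8.15 pos [0.4964 0.302  0.196 ] F [0.  0.8 0.7] q6 0.31 open 1.008
```

View pics/t4.png

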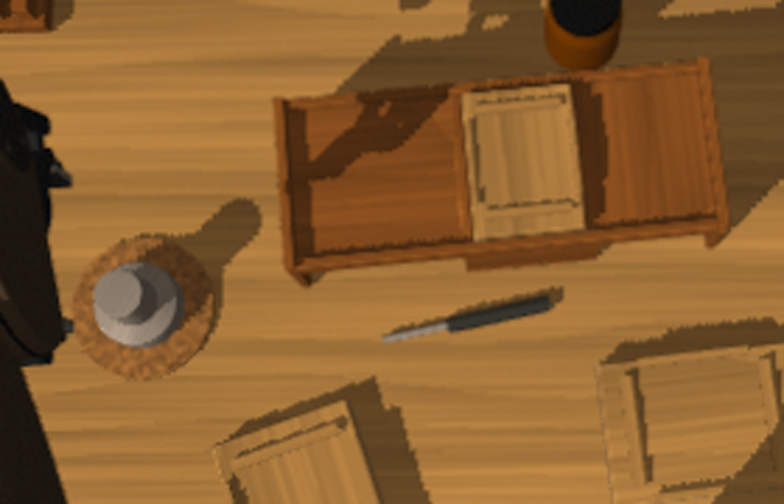

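The weight stands released near the coaster's centre: base at crop (140,305), coaster (143,308). The board is raised and still over the well. Next I take the fingers behind the board on its -y side.

Emit:
{"op": "play_rows", "data": {
  "rows": [
    [40,[0,-0.1,0.02],[0,0,0]],
    [40,[0,-0.23,0.045],[0,0,0]],
    [40,[0,-0.36,0.07],[0,0,0]],
    [40,[0,-0.49,0.095],[0,0,0]],
    [40,[0,-0.62,0.12],[0,0,0]],
    [40,[0,-0.75,0.145],[0,0,0]],
    [40,[0,-0.88,0.17],[0,0,0]],
    [40,[0,-1.0,0.194],[0,0,0]],
    [40,[0,-1.0,0.194],[0,0,0]]
  ]
}}

```text
time: 8.95
eef_pos: [0.5723, 0.0001, 0.1902]
tcp_rot: [-0.021, 0.708, 0.02, 0.706]
contact_force: [-0.3, -0.5, 0.5]
opening: 0.402
```

```bash
python3 go.py .5917 -.0621 .083
```

```text
shift [ 0.357 -0.21   0.054] turn [-0.011 -0.002  0.001] t 8.95 pos [5.723e-01 1.000e-04 1.902e-01] F [-0.3 -0.5  0.5] q6 -0.23 open 0.402
```

Move back first, then straight down behind the board to just above the shelf.

Emit:
{"op": "play_rows", "data": {
  "rows": [
    [40,[0,-0.12,0.03],[0,0,0]],
    [40,[0,-0.21,0.054],[0,0,0]],
    [40,[0,-0.21,0.054],[0,0,0]],
    [40,[0.1,-0.21,0.054],[0,0,0]],
    [40,[0.2,-0.21,0.054],[0,0,0]],
    [40,[0.28,-0.21,0.054],[0,0,0]],
    [40,[0.34,-0.21,0.054],[0,0,0]],
    [40,[0.355,-0.21,0.054],[0,0,0]],
    [40,[0.355,-0.21,0.054],[0,0,0]]
  ]
}}

```text
time: 9.7
eef_pos: [0.5899, -0.0545, 0.0828]
tcp_rot: [-0.022, 0.709, 0.024, 0.704]
contact_force: [0.0, -0.1, -0.5]
opening: 0.4
```

```bash
python3 go.py .5917 -.0621 .073;python3 -c "
from h import *
snap('scene','s5.png',crop=(150,120,430,330),scale=2.5)"
```

```text
shift [ 0.032 -0.026  0.004] turn [-0.007 -0.004 -0.002] t 9.7 pos [ 0.5899 -0.0545  0.0828] F [ 0.  -0.1 -0.5] q6 -0.33 open 0.4
```

View pics/s5.png

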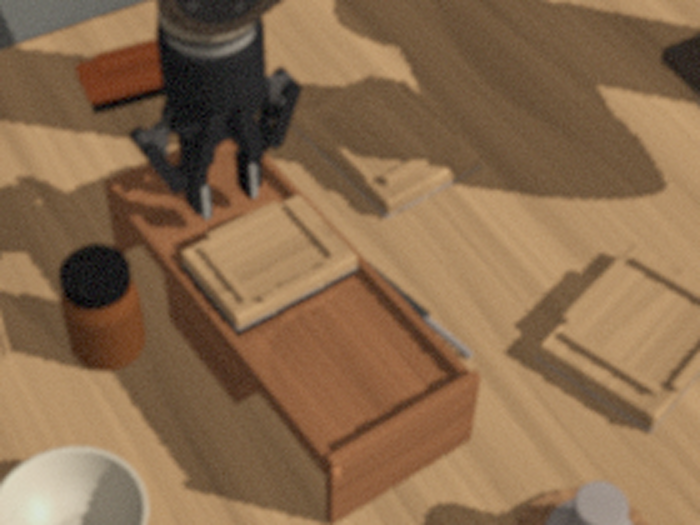

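Emit:
{"op": "play_rows", "data": {
  "rows": [
    [40,[0.015,0,0],[0,0,0]],
    [40,[0.03,0,0],[0,0,0]],
    [40,[0.03,0,0],[0,0,0]],
    [40,[0.03,0.02,0],[0,0,0]],
    [40,[0.03,0.04,0],[0,0,0]],
    [40,[0.03,0.06,0],[0,0,0]],
    [40,[0.03,0.08,0],[0,0,0]],
    [40,[0.03,0.1,0],[0,0,0]],
    [40,[0.03,0.12,0],[0,0,0]],
    [40,[0.03,0.14,0],[0,0,0]]
  ]
}}

```text
time: 10.58
eef_pos: [0.5897, -0.0135, 0.0772]
tcp_rot: [-0.023, 0.707, 0.023, 0.707]
contact_force: [-0.6, -0.8, 0.1]
opening: 0.397
```

Emit:
{"op": "play_rows", "data": {
  "rows": [
    [40,[0,0.02,0],[0,0,0]],
    [40,[0,0.04,0],[0,0,0]],
    [40,[0,0.06,0],[0,0,0]],
    [40,[0,0.08,0],[0,0,0]],
    [40,[0,0.1,0],[0,0,0]],
    [40,[0,0.12,0],[0,0,0]],
    [40,[0,0.14,0],[0,0,0]]
  ]
}}

```text
time: 11.17
eef_pos: [0.5871, 0.0283, 0.0772]
tcp_rot: [-0.023, 0.707, 0.023, 0.707]
contact_force: [-0.3, -1.3, 1.0]
opening: 0.396
```

```bash
cat > w.py <<'E'
from h import *
e=ctrl.get_state()["eef_pos"]-[.586,.0127,0]; s,k=np.sin(.0757),np.cos(.0757)
print("well frame",np.round([k*e[0]+s*e[1],-s*e[0]+k*e[1],e[2]],4))
E
python3 w.py; python3 go.py .5803 .0876 .073;python3 -c "
from h import *
snap('scene','s6.png',crop=(150,120,430,330),scale=2.5)"
```

```text
well frame [0.0022 0.0154 0.0772]
shift [ 0.014  0.199 -0.01 ] turn [-0.007  0.     0.   ] t 11.17 pos [0.5871 0.0283 0.0772] F [-0.3 -1.3  1. ] q6 -0.19 open 0.396
```

View pics/s6.png

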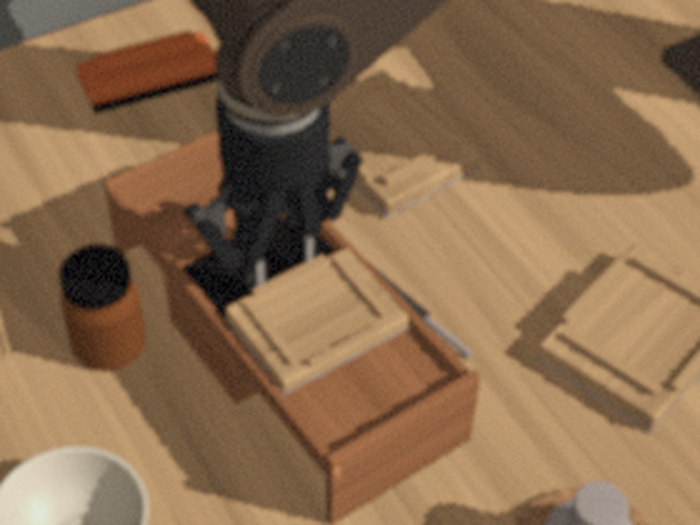

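The board slides square along the channel and the black block stays under the fingers. I continue.

Emit:
{"op": "play_rows", "data": {
  "rows": [
    [40,[0,0.02,0],[0,0,0]],
    [40,[0,0.04,0],[0,0,0]],
    [40,[0,0.06,0],[0,0,0]],
    [40,[0,0.08,0],[0,0,0]],
    [40,[0,0.1,0],[0,0,0]],
    [40,[0,0.12,0],[0,0,0]],
    [40,[0,0.14,0],[0,0,0]],
    [40,[0,0.16,0],[0,0,0]],
    [40,[0,0.17,0],[0,0,0]],
    [40,[0,0.17,0],[0,0,0]]
  ]
}}

```text
time: 12.05
eef_pos: [0.5835, 0.0797, 0.077]
tcp_rot: [-0.023, 0.707, 0.023, 0.707]
contact_force: [0.5, -0.6, 0.0]
opening: 0.405
```

```bash
python3 w.py; python3 -c "
from h import *
snap('scene','s7.png',crop=(150,120,430,330),scale=2.5)"
```

```text
well frame [0.0025 0.067  0.077 ]
```

View pics/s7.png

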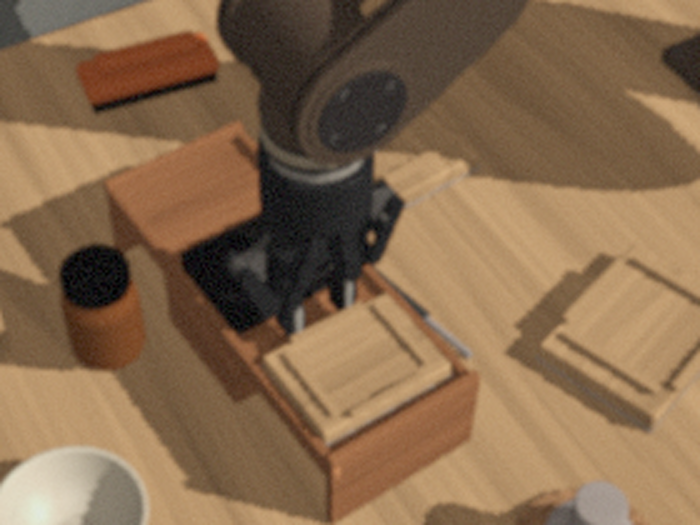

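The board is near the end and the block is up. A final 9 mm nudge and a short wait.

Emit:
{"op": "play_rows", "data": {
  "rows": [
    [40,[0,0.01,0],[0,0,0]],
    [40,[0,0.02,0],[0,0,0]],
    [40,[0,0.03,0],[0,0,0]],
    [40,[0,0.03,0],[0,0,0]],
    [40,[0,0.03,0],[0,0,0]],
    [40,[0,0.02,0],[0,0,0]],
    [40,[0.01,0,0],[0,0,0]],
    [40,[0.01,0,0],[0,0,0]],
    [40,[0.01,0,0],[0,0,0]]
  ]
}}

```text
time: 12.85
eef_pos: [0.5836, 0.0782, 0.0738]
tcp_rot: [-0.022, 0.707, 0.023, 0.707]
contact_force: [-0.3, -0.2, 0.2]
opening: 0.401
```

```bash
python3 w.py; python3 -c "
from h import *
c=snap('top','t5.png',crop=(170,120,370,260),scale=4)"
```

```text
well frame [0.0025 0.0655 0.0738]
```

View pics/t5.png

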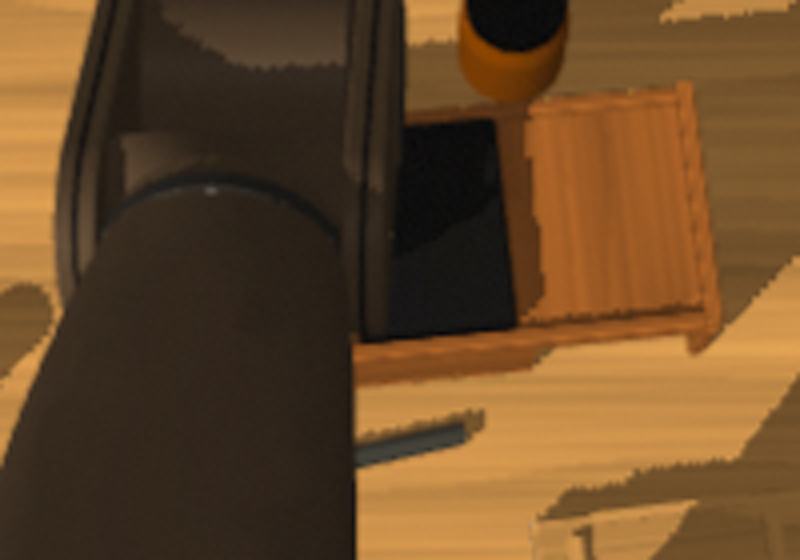

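The top view shows the black block in the well; the arm hides the board. I'll check the board's position numerically in the scene image by sampling colours along the channel.

```bash
cat > prof.py <<'E'
import sys; from h import *
z,y0,y1=map(float,sys.argv[1:4]); n=sys.argv[4] if len(sys.argv)>4 else "scene"
c=cams.read_camera(n); s,k=np.sin(.0757),np.cos(.0757)
im=cv2.GaussianBlur(c["color"],(3,3),0)
ys=np.arange(y0,y1,.004)
for x in (-.045,-.02,.02,.045):
    P=np.c_[.586+k*x-s*ys,.0127+s*x+k*ys,0*ys+z]; q=proj(c,P).round().astype(int)
    print(x," ".join(f"{int(y*1000)}:{im[v,u,1]}" for y,(u,v) in zip(ys,q)))
E
python3 prof.py .085 .066 .186
```

```text
-0.045 66:62 70:62 74:60 78:60 82:61 86:71 90:146 94:156 98:155 102:150 106:151 110:151 114:152 118:153 122:150 126:146 130:143 134:141 138:143 142:148 146:146 150:143 154:145 158:146 162:153 166:164 170:126 174:104 178:109 182:104
-0.02 66:41 70:85 74:122 78:123 82:119 86:136 90:154 94:157 98:156 102:152 106:154 110:155 114:154 118:155 122:150 126:143 130:141 134:138 138:137 142:147 146:146 150:143 154:143 158:130 162:147 166:159 170:123 174:103 178:109 182:106
0.02 66:119 70:127 74:116 78:91 82:84 86:141 90:152 94:159 98:157 102:153 106:155 110:156 114:152 118:154 122:152 126:144 130:142 134:139 138:137 142:144 146:146 150:144 154:142 158:127 162:145 166:157 170:127 174:105 178:110 182:107
0.045 66:66 70:76 74:87 78:60 82:59 86:83 90:131 94:111 98:108 102:106 106:106 110:112 114:103 118:103 122:103 126:100 130:99 134:101 138:111 142:101 146:100 150:110 154:118 158:143 162:156 166:165 170:118 174:105 178:112 182:108
```

The board spans about 87 to 167 mm, so its centre is at about 127 mm, inside 110 to 136. Now I push the block the other way.

Emit:
{"op": "play_rows", "data": {
  "rows": [
    [40,[0,-0.02,0],[0,0,0]],
    [40,[0,-0.04,0],[0,0,0]],
    [40,[0,-0.06,0],[0,0,0]],
    [40,[0,-0.08,0],[0,0,0]],
    [40,[0,-0.1,0],[0,0,0]],
    [40,[0,-0.12,0],[0,0,0]],
    [40,[0,-0.14,0],[0,0,0]],
    [40,[0,-0.16,0],[0,0,0]],
    [40,[0,-0.18,0],[0,0,0]],
    [40,[0,-0.2,0],[0,0,0]]
  ]
}}

```text
time: 13.78
eef_pos: [0.5879, 0.0183, 0.0743]
tcp_rot: [-0.023, 0.706, 0.023, 0.707]
contact_force: [0.7, 2.1, 1.2]
opening: 0.398
```

Emit:
{"op": "play_rows", "data": {
  "rows": [
    [40,[0,-0.02,0],[0,0,0]],
    [40,[0,-0.04,0],[0,0,0]],
    [40,[0,-0.06,0],[0,0,0]],
    [40,[0,-0.08,0],[0,0,0]],
    [40,[0,-0.1,0],[0,0,0]],
    [40,[0,-0.12,0],[0,0,0]],
    [40,[0,-0.13,0],[0,0,0]],
    [40,[0,-0.13,0],[0,0,0]],
    [40,[0,-0.13,0],[0,0,0]]
  ]
}}

```text
time: 14.53
eef_pos: [0.5901, -0.0211, 0.0742]
tcp_rot: [-0.023, 0.707, 0.022, 0.707]
contact_force: [-0.2, -1.5, 2.4]
opening: 0.404
```

```bash
python3 w.py; python3 prof.py .085 -.15 .0; echo; python3 prof.py .085 -.15 .0 top
```

```text
well frame [ 0.0015 -0.034   0.0742]
-0.045 -150:26 -146:26 -142:27 -137:30 -133:30 -129:30 -125:30 -121:31 -117:32 -113:34 -109:34 -105:38 -101:35 -97:27 -93:24 -89:23 -85:23 -81:24 -77:29 -73:40 -69:39 -65:42 -61:42 -57:39 -53:41 -49:40 -45:39 -41:34 -37:34 -33:50 -29:55 -25:53 -21:45 -17:42 -13:43 -9:45 -5:38 -1:44
-0.02 -150:22 -146:24 -142:24 -137:22 -133:25 -129:25 -125:25 -121:25 -117:25 -113:21 -109:24 -105:28 -101:25 -97:26 -93:30 -89:36 -85:36 -81:38 -77:37 -73:30 -69:25 -65:25 -61:23 -57:24 -53:21 -49:21 -45:19 -41:19 -37:23 -33:48 -29:90 -25:122 -21:124 -17:90 -13:42 -9:24 -5:27 -1:25
0.02 -150:144 -146:142 -142:135 -137:106 -133:72 -129:53 -125:55 -121:72 -117:76 -113:71 -109:62 -105:61 -101:48 -97:48 -93:49 -89:47 -85:37 -81:36 -77:36 -73:36 -69:33 -65:37 -61:34 -57:30 -53:26 -49:28 -45:32 -41:47 -37:75 -33:107 -29:128 -25:126 -21:99 -17:55 -13:28 -9:25 -5:24 -1:24
0.045 -150:151 -146:125 -142:99 -137:81 -133:68 -129:62 -125:57 -121:35 -117:22 -113:12 -109:9 -105:16 -101:12 -97:13 -93:19 -89:15 -85:12 -81:23 -77:27 -73:22 -69:23 -65:16 -61:15 -57:11 -53:18 -49:16 -45:17
[... 503 characters left out ...]
 -77:30 -73:29 -69:31 -65:31 -61:31 -57:32 -53:32 -49:32 -45:33 -41:32 -37:33 -33:33 -29:34 -25:34 -21:35 -17:35 -13:35 -9:35 -5:35 -1:35
0.02 -150:88 -146:86 -142:67 -137:60 -133:51 -129:53 -125:51 -121:21 -117:13 -113:22 -109:45 -105:41 -101:25 -97:33 -93:34 -89:33 -85:34 -81:34 -77:34 -73:32 -69:30 -65:25 -61:23 -57:24 -53:31 -49:33 -45:32 -41:32 -37:33 -33:34 -29:34 -25:34 -21:35 -17:35 -13:36 -9:36 -5:37 -1:37
0.045 -150:84 -146:83 -142:69 -137:52 -133:47 -129:53 -125:42 -121:20 -117:35 -113:37 -109:23 -105:35 -101:41 -97:35 -93:28 -89:30 -85:33 -81:34 -77:33 -73:33 -69:32 -65:32 -61:32 -57:32 -53:32 -49:32 -45:32 -41:32 -37:33 -33:33 -29:33 -25:33 -21:33 -17:33 -13:35 -9:34 -5:35 -1:33
```

The block's leading edge is at about -123 mm, so its centre is near -84. I push 9 mm more, back off, then rise.

Emit:
{"op": "play_rows", "data": {
  "rows": [
    [40,[0,-0.01,0],[0,0,0]],
    [40,[0,-0.02,0],[0,0,0]],
    [40,[0,-0.03,0],[0,0,0]],
    [40,[0,-0.034,0],[0,0,0]],
    [40,[0,-0.034,0],[0,0,0]],
    [40,[0,-0.034,0],[0,0,0]]
  ]
}}

```text
time: 15.13
eef_pos: [0.5907, -0.0305, 0.0741]
tcp_rot: [-0.023, 0.707, 0.023, 0.707]
contact_force: [1.5, 0.5, 1.0]
opening: 0.399
```

```bash
python3 w.py; python3 prof.py .085 -.15 -.1 top
```

```text
well frame [ 0.0015 -0.0434  0.0741]
-0.045 -150:78 -146:78 -142:79 -137:86 -133:43 -129:20 -125:21 -121:20 -117:21 -113:21 -109:22 -105:30 -101:32
-0.02 -150:78 -146:76 -142:78 -137:89 -133:68 -129:21 -125:21 -121:20 -117:21 -113:30 -109:37 -105:28 -101:25
0.02 -150:87 -146:85 -142:63 -137:50 -133:25 -129:19 -125:30 -121:43 -117:31 -113:23 -109:35 -105:35 -101:35
0.045 -150:84 -146:83 -142:69 -137:53 -133:41 -129:38 -125:32 -121:27 -117:39 -113:42 -109:31 -105:29 -101:32
```

The leading edge is at about -132 mm, so the centre is near -93. I rise and clear the view.

Emit:
{"op": "play_rows", "data": {
  "rows": [
    [40,[-0.02,0.003,0],[0,0,0]],
    [40,[-0.08,0.003,0],[0,0,0]],
    [40,[-0.2,0,0],[0,0,0]],
    [40,[-0.33,0,0],[0,0,0]],
    [40,[-0.45,0,0],[0,0,0]],
    [40,[-0.5,0,0],[0,0,0]],
    [40,[-0.5,-0.12,-0.1],[0,0,0]],
    [40,[-0.5,-0.24,-0.2],[0,0,0]],
    [40,[-0.5,-0.36,-0.3],[0,0,0]],
    [40,[-0.5,-0.48,-0.36],[0,0,0]]
  ]
}}

```text
time: 16.02
eef_pos: [0.4963, -0.1692, 0.2243]
tcp_rot: [-0.024, 0.707, 0.023, 0.706]
contact_force: [0.2, -1.5, -1.1]
opening: 0.4
```

Emit:
{"op": "play_rows", "data": {
  "rows": [
    [40,[0,-0.12,0],[0,0,0]],
    [40,[0,-0.24,0],[0,0,0]],
    [40,[0,-0.36,0],[0,0,0]],
    [40,[0,-0.48,0],[0,0,0]],
    [40,[0,-0.55,0],[0,0,0]],
    [40,[0,-0.55,0],[0,0,0]],
    [40,[0,-0.55,0],[0,0,0]]
  ]
}}

```text
time: 16.6
eef_pos: [0.5082, -0.3343, 0.2237]
tcp_rot: [-0.022, 0.707, 0.022, 0.706]
contact_force: [0.0, -0.1, -0.3]
opening: 0.399
```

```bash
python3 go.py .5 -.3 .2
python3 - <<'E'
from h import *
a=snap("top")["color"][120:270,90:390,::-1]; b=snap("scene")["color"][150:390,150:430,::-1]
a=cv2.resize(a,(780,390)) [:, :]; b=cv2.resize(b,None,fx=2,fy=2)
# two panels within 800x600
a=cv2.resize(a,(480,240)); c=np.zeros((600,800,3),np.uint8); c[:240,:480]=a; b=cv2.resize(b,(420,360)); c[240:,:420]=b
cv2.imwrite("pics/final.png",c)
E
echo top; python3 prof.py .085 -.15 -.02 top; python3 prof.py .085 .07 .18 top
```

```text
shift [ 0.079  0.116 -0.02 ] turn [-0.009 -0.001 -0.   ] t 16.6 pos [ 0.5082 -0.3343  0.2237] F [ 0.  -0.1 -0.3] q6 -0.81 open 0.399
top
-0.045 -150:67 -146:67 -142:68 -137:75 -133:36 -129:14 -125:17 -121:17 -117:17 -113:17 -109:16 -105:16 -101:16 -97:16 -93:17 -89:17 -85:17 -81:16 -77:16 -73:17 -69:16 -65:16 -61:16 -57:17 -53:46 -49:74 -45:51 -41:36 -37:16 -33:17 -29:17 -25:17 -21:17
-0.02 -150:67 -146:65 -142:67 -137:76 -133:58 -129:17 -125:16 -121:16 -117:17 -113:16 -109:17 -105:17 -101:16 -97:17 -93:17 -89:17 -85:18 -81:16 -77:17 -73:17 -69:17 -65:17 -61:17 -57:18 -53:44 -49:72 -45:49 -41:36 -37:17 -33:16 -29:17 -25:17 -21:17
0.02 -150:75 -146:74 -142:69 -137:75 -133:33 -129:16 -125:16 -121:16 -117:17 -113:16 -109:16 -105:17 -101:17 -97:16 -93:16 -89:17 -85:17 -81:17 -77:17 -73:17 -69:16 -65:16 -61:17 -57:17 -53:46 -49:70 -45:46 -41:34 -37:18 -33:18 -29:16 -25:17 -21:17
0.045 -150:72 -146:71 -142:71 -137:79 -133:58 -129:14 -125:15 -121:15 -117:15 -113:16 -109:16 -105:16 -101:15 -97:15 -93:15 -89:16 -85:15 -81:15 -77:15 -73:15 -69:16 -65:16 -61:16 -57:17 -53:41 -49:77 -45:68 -41:3
[... 188 characters left out ...]
6 150:114 154:115 158:115 162:123 166:126 170:70 174:77 178:107
-0.02 70:68 74:50 78:47 82:47 86:56 90:107 94:127 98:126 102:122 106:124 110:126 114:124 118:126 122:122 126:114 130:113 134:110 138:108 142:118 146:116 150:114 154:114 158:92 162:80 166:100 170:65 174:79 178:104
0.02 70:42 74:43 78:43 82:44 86:74 90:121 94:130 98:126 102:124 106:127 110:125 114:121 118:123 122:118 126:115 130:113 134:110 138:106 142:114 146:116 150:113 154:114 158:91 162:81 166:100 170:59 174:77 178:109
0.045 70:59 74:44 78:43 82:43 86:83 90:107 94:92 98:108 102:105 106:110 110:108 114:101 118:100 122:102 126:93 130:104 134:104 138:103 142:101 146:101 150:102 154:111 158:116 162:127 166:95 170:57 174:80 178:110
```

View pics/final.png

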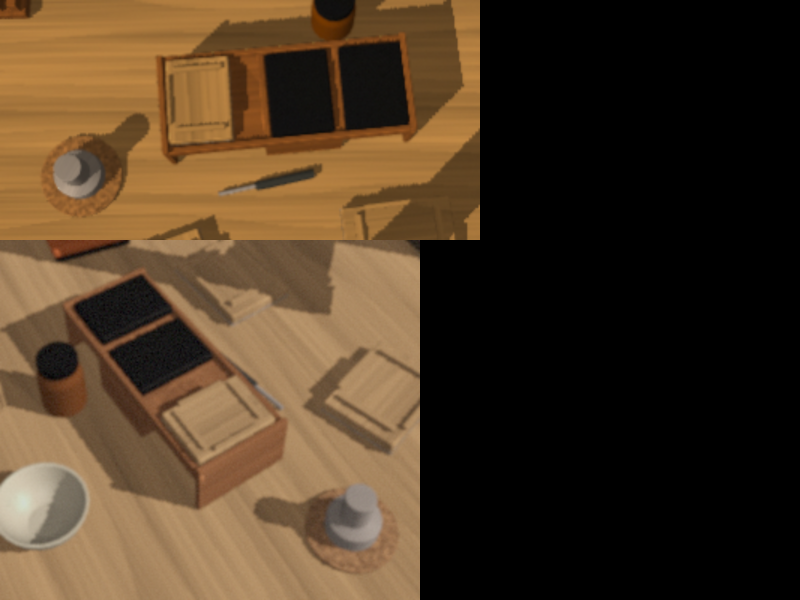

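The final view shows the weight upright on the coaster, the board on the long shelf (about 88 to 168 mm) and the upper block on the short shelf (about -132 to -55 mm). The lower block is square in the well, and the bottle and pick are where they were. Handing in.

```bash
python3 -c "
from h import *
print(ctrl.sign_off())"
```

```text
the job is handed in; nothing more can be done
None
```

I took the press apart in the required order and handed the job in at about 17 s of the 62 s allowed. The sign-off gave no verdict, so what follows is from my own last checks.

- **Weight:** it stands upright and released on the coaster, about 3 mm off centre by eye. At set-down the contact force was about 12 N.
- **Board:** its centre is about 128 mm along the long shelf (110 to 136 mm wanted). The top and scene views agreed to about 1 mm.
- **Upper block:** its centre is about 93 to 94 mm along the short shelf (84 to 101 mm wanted).
- **Lower block:** it lies square in the well and looks raised. I did not measure its height or the lift value.
- **Other objects:** the bottle and pick look unmoved in the last pictures. The brush shows only at the edge of the last one, and its area was never touched.

No check failed or disagreed. The block's rear edge read 2 mm off its nominal size, which is within the measuring error. All 12 picture views were used, four more than planned.

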